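Kick a failed watch case off the tester into the reject tray

ROBOT

A 6-joint arm with a two-finger parallel gripper is mounted at the origin on the work surface. World frame = base frame: x ahead of the robot, y to its left, z up, the work surface at z = 0. Lengths are in m, angles in rad, forces in N, time in s.
With the tool pointing down it reaches from about 0.25 to 0.775 m from the base axis. Payload 4 kg.
Tool frame: the origin (TCP) lies midway between the tips of the shut fingers; the grasp point (between the pads) lies 19 mm behind it; z points along the fingers, y is the line along which they close (so a half turn about z gives the same grasp; the last joint's range is limited). The gripper opens to 94 mm and grips with 3 to 60 N. Pads are 16 mm wide; open, the fingers measure 119 mm over their backs; the gripper's body (75 mm by 177 mm) begins 78 mm behind the grasp point.
Start: joints at [-1.228, 0.087, 1.371, -0, 1.684, -0.103], TCP at [0.237, -0.496, 0.206] pointing down, gripper open.
Joint ranges: [-3.1, 3.1], [-0.76, 2.03], [0.27, 2.55], [-1.08, 4.22], [0.17, 2.65], [-2.57, 2.57]. Speed limits (rad/s): [2.79, 2.79, 3.14, 3.14, 3.14, 3.14].

INTERFACE

Orientations are given as [roll, pitch, yaw] about the fixed x, y, z axes, in that order (R = Rz(yaw) Ry(pitch) Rx(roll)).
In Python, from bench import robot gives the robot as it stands. The module is installed in compiled form; this text tells all that it offers.
- The arm moves only by the tool arm_command, never from a script. Its argument "targets" is a list of rows, each a list of 4 numbers: the shift along the world's x, y, z as a fraction of full scale, then the turn about the world's z as a fraction of full scale. A call has 1 to 8 rows; each row is the pose to reach, as a shift and turn from the pose commanded when the call began; what a row does not reach only later rows make up. Full scale, the value 1, is 0.5 m for a shift and 120 degrees for a turn. A row lasts 1/12 s, in which the tool goes at most 41.7 mm and 7.16 degrees, less where a joint would pass 70% of its speed; a pose out of reach is approached as far as the arm can. A call with a number of a shift or a turn outside -1 to 1 is refused whole. A call with a gripper value outside its range is refused whole. "claw" is the closure, from 0 (fully open) to 1 (shut), set as the call begins (left out, the last holds). The fingers move at their own pace and stop on an object; the grip force is fixed at half the most. Time passes only in rows, so rows that repeat a pose let the fingers close. It gives the time, the measured TCP pose, the force, the opening and the grip force at its end, in the units of the state.
- robot.get_obs(): the state, without advancing time (a new reading comes with each control period).
- robot.snapshot(name): name is "scene" or "top"; returns the picture (400x640x3 uint8, red, green, blue); there is no depth.
- robot.camera_info(name): a dict with "vfov" (degrees; the focal length in pixels is half the picture's height over the tangent of half this angle, whatever the lens; pixels are square), "cx", "cy" (the principal point, pixels), "extrinsics" (4x4, takes a point from camera to world coordinates). Camera axes: x right, y up, looking along -z (the intrinsics and any distortion apply to the point x, -y, -z); pixel columns grow to the right and rows downward; lengths in m; the calibration is good to about 2 mm. A picture is of the moment at which its call begins. camera_info takes no time and is no camera call.
- robot.close_job(): hands the job in; it is judged then, once.
The state is a dict: "time": time; "joint_positions": joint angles; "qvel": joint speeds; "joint_torque": joint torques, N m; "tool_pos": TCP position; "ee_rot": TCP orientation; "wrist_force": force on the tool from outside, world axes, zero at the start; "wrist_torque": the same for the moment, N m; "width": finger opening in m; "finger_force": force on a finger pad.
Only numpy, scipy, OpenCV 4.12 (cv2) and the standard library are available. Lean on these libraries where they do the work, as an engineer would, in place of code of your own. Each camera call takes 0.05 s, during which the arm holds its last target. There are 200 camera calls.

TASK

The watch case on the tester has failed its check. First move the small amber jar out from below the tester's drop-off lip and stand it upright on the round blue mat, then set the empty green reject tray (the one with the upright grip tab) down on the bench under the lip, and finally press the tester's red spring plunger all the way down to its stop, hold it there a moment so that the ejector pushes the case off into the tray, and let it spring back up. Keep the gripper off the polished case, and do not disturb the glass jar, the white oil bottle, the white dish or the yellow sorting box.

Things in the scene. Friction and masses are not known exactly. Their poses are not given: they have to be found in the camera images.
- tester: Fixed bench tester: white box 120 (x) x 150 (y) x 52 mm high, origin at the centre of its underside, z up, turned a little about z. A brass deck 60 mm wide (upper face at z = 58 mm, 6 mm thick, with 8 mm high rails) runs along +y and ends in the drop-off lip at y = +100 mm, overhanging the box by 25 mm. The plunger's aluminium tower, 54 x 50 mm, 82 mm high, stands at y = -45 mm.
- lip (a point): Middle of the deck's drop-off edge, at the deck's upper face, 58 mm above the bench; same axes as the tester. +y points outward, the way the case is ejected. The case falls within about 0 to 45 mm outward of this edge.
- plunger_top (a point): Centre of the top face of the red plunger head (34 mm diameter); 118 mm above the bench when up, 98 mm when at its stop. It moves straight down; the spring gives 2.5 N at first, 8.5 N at the stop. A fixed steel column (radius 7 mm, 220 mm high) stands 57 mm from the plunger's axis on the tester's +x side: keep the gripper's body clear of it.
- plunger (a joint): Plunger travel in m: 0 = up, 0.020 = down at its stop. The ejector bar is geared to it and moves 2.2 times as far; the case goes over the edge only in the last quarter or so of the travel.
- case_mid (a point): Centre of the failed watch case: steel disc, 40 mm diameter, 11 mm thick, with four short lugs and a blue dial, lying on the deck with its centre about 32 mm inside the lip, ahead of the dark ejector bar.
- case: The same watch case, origin at the centre of its underside, z up through the dial.
- jar: Small amber jar with black lid and paper label, 40 mm diameter, 80 mm high, 0.1 to 0.2 kg, origin at the centre of its underside, z up. It starts upright on the bench below and outward of the lip, where the tray has to go.
- mat: Round blue rubber mat fixed on the bench, 96 mm diameter, 3 mm thick, origin at the centre of its underside.
- tray: Green open reject tray, outside 110 (x) x 100 (y) x 32 mm high, walls and floor 4 mm, origin at the centre of its underside, z up. On its +y wall stands an upright grip tab, centre y = +52 mm, 12 mm thick in y, 44 mm wide in x, top at z = 64 mm. The far wall from the tab (-y) fits under the lip; the tab does not. About 0.2 kg.
- tray_handle (a point): Grip point in the tray's tab, 52 mm above the tray's underside; take the tab across its 12 mm (tray's y axis) from above. Same axes as the tray.
- glass_jar: Bystander: clear glass jar with steel lid, 68 mm diameter, 105 mm high, origin at the centre of its underside; not to be moved.
- oiler: Bystander: white oil bottle with red cap, 32 mm diameter, 85 mm high, origin at the centre of its underside; not to be moved.
- dish: Bystander: small white ceramic dish, 60 mm diameter, 30 mm high, on the tester's plunger end, origin at the centre of its underside; not to be moved.
- sorter: Bystander: yellow sorting box, 70 (x) x 130 (y) x 20 mm, origin at the centre of its underside; not to be moved.
Not all that is in view belongs to the job. There is more than one size of the mat; the job needs the larger.

How it is judged:
By the outcome, as a careful person would: the job done as asked, in the order asked, and still so for the second after the job is handed in, with the robot touching nothing.
It also fails if it takes over 67 s, if anything falls off the work surface, if the arm or the gripper's body presses on something with over 40 N, if the wrist force passes 120 N, or if a joint passes its speed limit or range.

## Working session

There is one attempt and no reset: what is moved stays moved. The work goes in short steps, Python scripts to look and compute and a tool call to move; the robot and the scene stay as the last step left them, time stands still between calls to the robot, and variables do not carry over. Pictures are saved under pics/ and viewed, at most 10 in all, crops included, and the job is handed in when it is done.

Besides the shell and the picture viewer there is one more tool, called after "Call:" by a JSON object that holds its "method" and its "body", one argument or row to a line. arm_command: Moves the arm, as the interface text tells. Shift numbers are shares of 0.5 m and turn numbers shares of 120 degrees, none past 1 either way. Its arguments: {"type":"object","properties":{"targets":{"type":"array"},"claw":{"type":"number"}},"required":["targets"]}

```bash
mkdir -p pics; python3 - <<'E'
from bench import robot
import cv2
for n in("scene","top"):
    im=robot.snapshot(n); cv2.imwrite(f"pics/{n}0.png",im[:,:,::-1]); print(n,robot.camera_info(n))
print(robot.get_obs())
E
```

```text
scene {'vfov': 43.56900377155637, 'cx': 303.4089320095358, 'cy': 204.0432897406647, 'extrinsics': array([[ 0.04086273, -0.55374542,  0.83168278,  1.66620313],
       [ 0.99903624,  0.00929258, -0.04289811, -0.04633737],
       [ 0.01602615,  0.83263417,  0.55359146,  0.81404632],
       [ 0.        ,  0.        ,  0.        ,  1.        ]])}
top {'vfov': 44.037963230478766, 'cx': 318.2586525813242, 'cy': 209.88665083849395, 'extrinsics': array([[ 0.00193881,  0.98581502, -0.16782425,  0.41382439],
       [-0.99999258,  0.00246992,  0.00295598,  0.01558186],
       [ 0.00332856,  0.16781728,  0.9858125 ,  1.11174689],
       [ 0.        ,  0.        ,  0.        ,  1.        ]])}
{'time': 0.1, 'joint_positions': array([-1.22810976e+00,  8.78692069e-02,  1.37208222e+00, -5.00122128e-06,
        1.68359891e+00, -1.03115717e-01]), 'qvel': array([-1.66037055e-03,  6.85978459e-05, -4.39708845e-03, -1.53663800e-03,
       -5.87306685e-04,  1.47792657e-03]), 'joint_torque': array([ 2.64142145e-03, -3.41249514e+01, -3.03302658e+01,  7.20159989e-02,
        3.04729852e-02, -8.42828945e-05]), 'tool_pos': array([ 0.23697115, -0.4957888 ,  0.20443832]), 'ee_rot': array([-3.13964486e+00, -1.96565969e-04,  4.45801531e-01]), 'wrist_force': array([-0.23421223,  0.02756417,  0.82188486]), 'wrist_torque': array([0.03612575, 0.04041498, 0.02715267]), 'finger_force': 0.0, 'width': 0.09412282665613184}
```

View pics/top0.png

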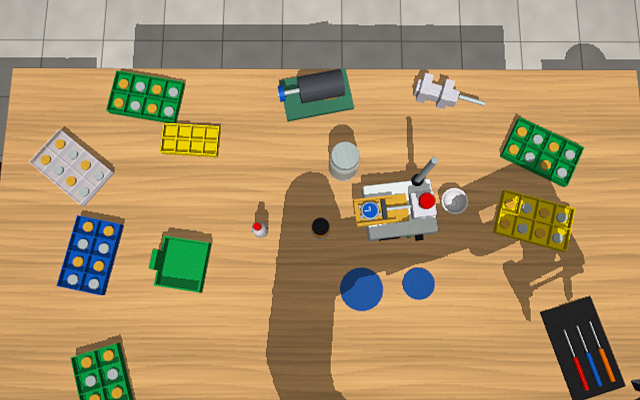

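View pics/scene0.png

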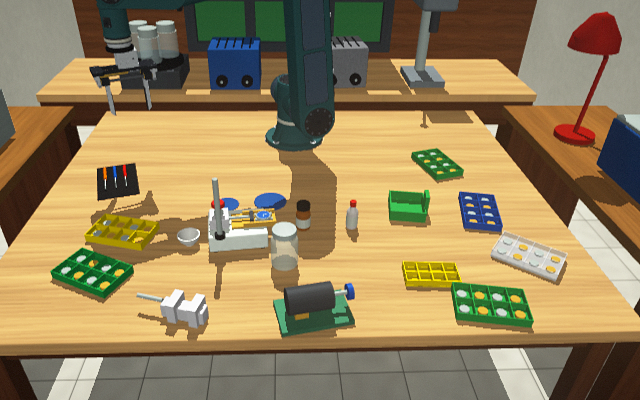

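Top: jar lid (320,227), large mat (361,289), plunger (427,201), case (370,210), tray (182,263) with tab on its left (155,260). Scene: tray tab at (427,200), jar (303,213). Next: measure by masks and zoom in.

```bash
cat > h.py <<'E'
import numpy as np, cv2
from bench import robot
def ray(n,uv):
    c=robot.camera_info(n);f=200/np.tan(np.radians(c['vfov']/2));E=np.array(c['extrinsics'])
    d=E[:3,:3]@np.array([(uv[0]-c['cx'])/f,-(uv[1]-c['cy'])/f,-1]);return E[:3,3],d
def on(n,uv,z):
    o,d=ray(n,uv);return o+d*(z-o[2])/d[2]
def proj(n,p):
    c=robot.camera_info(n);f=200/np.tan(np.radians(c['vfov']/2));E=np.array(c['extrinsics'])
    q=E[:3,:3].T@(np.array(p)-E[:3,3]);return np.array([c['cx']-f*q[0]/q[2],c['cy']+f*q[1]/q[2]])
def blob(m,near,r):
    y,x=np.mgrid[:400,:640];m=(m&(np.hypot(x-near[0],y-near[1])<r)).astype('uint8')
    k,l,s,c=cv2.connectedComponentsWithStats(m)
    i=1+np.argmax(s[1:,4]);return c[i],s[i],(l==i).astype('uint8')
def hsv(n):
    im=robot.snapshot(n);return im,cv2.cvtColor(im,cv2.COLOR_RGB2HSV).astype(int)
E
python3 - <<'E'
from h import *
np.set_printoptions(precision=4,suppress=True)
im,H=hsv("top");h,s,v=H[...,0],H[...,1],H[...,2]
red=((h<6)|(h>174))&(s>150)&(v>90)
for n,m,p,r,z in [("plunger",red,(427,201),15,.118),("jarlid",v<45,(320,227),11,.08),("mat",(h>100)&(h<125)&(s>120),(361,289),30,.003),("dial",(h>100)&(h<125)&(s>100),(370,210),12,.069),("oilcap",red,(259,229),10,.085),("tray",(h>50)&(h<75)&(s>120),(180,263),50,.032)]:
    c,st,mm=blob(m,p,r);print(n,c,st,on("top",c,z))
sc,H=hsv("scene");h,s,v=H[...,0],H[...,1],H[...,2]
red=((h<6)|(h>174))&(s>150)&(v>60)
for n,m,p,r,z in [("mat",(h>100)&(h<125)&(s>120),(270,201),20,.003),("oilcap",red,(353,203),8,.085)]:
    c,st,mm=blob(m,p,r);print("scene",n,c,st,on("scene",c,z))
a=cv2.resize(im[215:305,140:225],None,fx=6,fy=6,interpolation=cv2.INTER_CUBIC)[:540,:]
b=cv2.resize(im[140:250,310:475],None,fx=4.8,fy=4.8,interpolation=cv2.INTER_CUBIC)
cv2.imwrite("pics/tray.png",a[...,::-1]);cv2.imwrite("pics/test.png",b[...,::-1])
c=cv2.resize(sc[170:280,200:440],None,fx=3.3,fy=3.3,interpolation=cv2.INTER_CUBIC);cv2.imwrite("pics/sc.png",c[...,::-1])
E
```

```text
plunger [426.3842 200.4433] [419 193  16  16 203] [ 0.6032 -0.2086  0.118 ]
jarlid [320.0776 226.0091] [312 218  17  17 219] [0.5551 0.0086 0.08  ]
mat [361.0078 288.8508] [ 340  268   43   43 1414] [ 0.4254 -0.0828  0.003 ]
dial [370.     209.9118] [363 203  15  15 170] [ 0.5916 -0.0982  0.069 ]
oilcap [256.62 225.82] [253 222   8   8  50] [0.5545 0.1415 0.085 ]
tray [180.3755 263.4456] [ 149  236   62   56 2599] [0.4789 0.3117 0.032 ]
scene mat [269.827 200.57 ] [254 193  32  17 393] [ 0.4276 -0.0819  0.003 ]
scene oilcap [352.5676 203.    ] [350 200   6   7  37] [0.5681 0.1405 0.085 ]
```

View pics/tray.png

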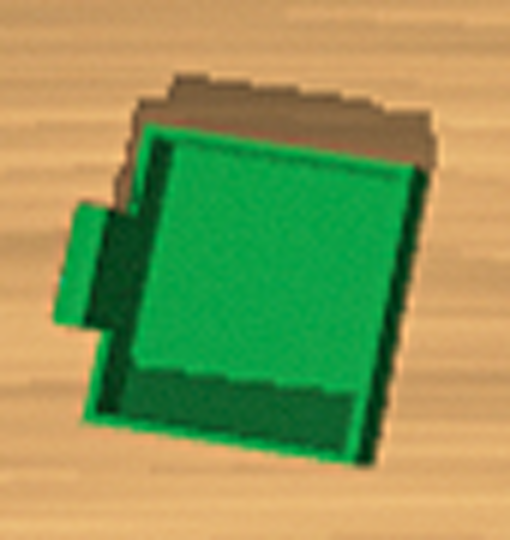

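View pics/test.png

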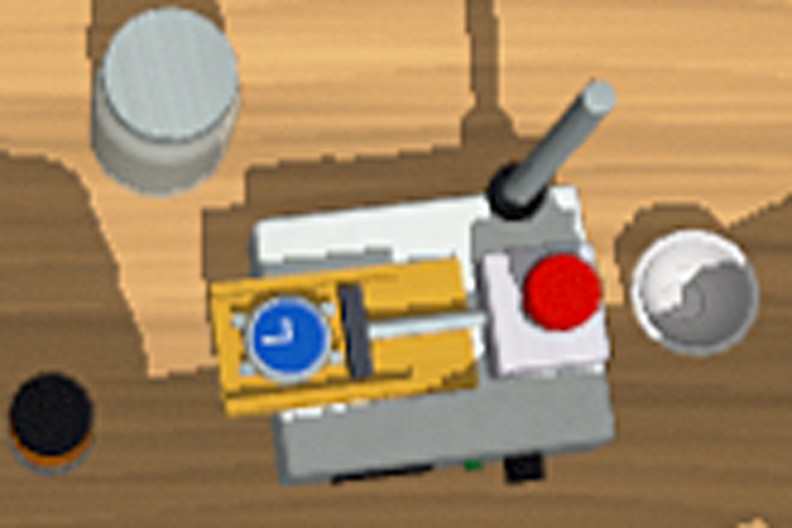

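View pics/sc.png

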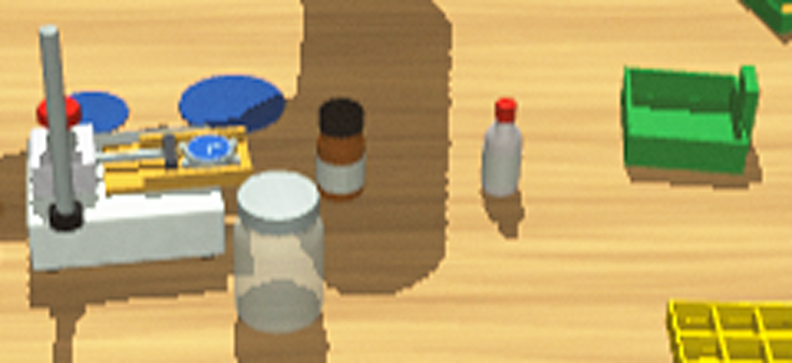

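Tray crop: rim corners about (149,122), (413,163), (350,458), (82,422), and tab top (53–105, 200–328), pointing toward world +y. Tester crop: deck outer edge (210,283)–(228,415), glass jar lid (170,72) and column on the +x side of the plunger (561,291). The third crop shows the jar upright, clear of the oil bottle.

```bash
python3 - <<'E'
from h import *
np.set_printoptions(precision=4,suppress=True)
T=lambda p,s,o:((np.array(p)+.5)/s-.5+o)
t=[on("top",T(p,6,(140,215)),.032)[:2] for p in[(147,124),(413,163),(350,460),(83,422)]]
print(np.array(t),np.mean(t,0))
d=lambda i,j:(t[j]-t[i])
for i,j in[(0,1),(3,2),(0,3),(1,2)]: print(np.linalg.norm(d(i,j)),np.degrees(np.arctan2(*d(i,j)[::-1])))
b=[on("top",T(p,6,(140,215)),.064)[:2] for p in[(79,201),(108,209),(84,329),(53,323)]];print("tab",np.array(b),np.mean(b,0))
for n,p,z in[("lipA",(210,283),.066),("lipB",(228,415),.066),("railtop",(460,258),.066),("railbot",(477,385),.066),("glass",(170,72),.105),("column top",(601,93),.22)]:
    print(n,on("top",T(p,4.8,(310,140)),z))
E
```

```text
[[0.5404 0.3504]
 [0.5263 0.2527]
 [0.4193 0.2711]
 [0.4326 0.3675]] [0.4796 0.3104]
0.0987331963241621 -98.19929907438106
0.09737976829235329 -97.84323309460137
0.10910722866377597 170.96088849105206
0.10853056544841605 170.2407653025135
tab [[0.5092 0.363 ]
 [0.5064 0.3526]
 [0.4643 0.3586]
 [0.4664 0.3696]] [0.4866 0.3609]
lipA [ 0.6168 -0.0631  0.066 ]
lipB [ 0.557  -0.0705  0.066 ]
railtop [ 0.6285 -0.1757  0.066 ]
railbot [ 0.5708 -0.1816  0.066 ]
glass [ 0.7034 -0.0436  0.105 ]
column top [ 0.6624 -0.2041  0.22  ]
```

Call:
{"method": "arm_command", "body": {
  "targets": [
    [0.32,0.5,0.09,-0.356],
    [0.32,0.5,0.09,-0.356],
    [0.32,0.5,0.09,-0.356],
    [0.32,0.5,0.09,-0.356],
    [0.32,0.5,0.09,-0.356],
    [0.32,0.5,0.09,-0.356],
    [0.32,0.5,0.09,-0.356],
    [0.32,0.5,0.09,-0.356]
  ],
  "claw": 0.25
}}

```text
time: 0.87
tool_pos: [0.3984, -0.2435, 0.2512]
ee_rot: [-3.141, -0.001, -0.3]
wrist_force: [0.4, -0.6, -0.1]
width: 0.0703
finger_force: 0.0
```

Call:
{"method": "arm_command", "body": {
  "targets": [
    [0.316,0.51,0,0],
    [0.316,0.51,0,0],
    [0.316,0.51,0,0],
    [0.316,0.51,0,0],
    [0.316,0.51,0,0],
    [0.316,0.51,0,0],
    [0.316,0.51,0,0],
    [0.316,0.51,0,0]
  ]
}}

```text
time: 1.53
tool_pos: [0.5568, 0.0141, 0.2493]
ee_rot: [-3.139, 0.001, -0.293]
wrist_force: [-0.2, -0.5, -0.8]
width: 0.0703
finger_force: 0.0
```

Call:
{"method": "arm_command", "body": {
  "targets": [
    [0,0,0,0],
    [0,0,-0.08,0],
    [0,0,-0.16,0],
    [0,0,-0.24,0],
    [0,0,-0.3,0],
    [0,0,-0.3,0],
    [0,0,-0.3,0],
    [0,0,-0.3,0]
  ]
}}

```text
time: 2.2
tool_pos: [0.5563, 0.0075, 0.103]
ee_rot: [-3.141, -0.004, -0.301]
wrist_force: [0.5, -0.5, 1.0]
width: 0.0704
finger_force: 0.0
```

```bash
python3 - <<'E'
from h import *
o=robot.get_obs();print(o['tool_pos'],o['ee_rot'],o['joint_positions'])
im=robot.snapshot("scene");cv2.imwrite("pics/s1.png",cv2.resize(im[100:260,180:440],None,fx=3,fy=3)[...,::-1])
E
```

```text
[0.55629621 0.00754769 0.10304379] [-3.1412901  -0.00368402 -0.30114816] [-8.80381051e-02  1.40680221e-01  1.51658658e+00 -4.85437727e-04
  1.48066119e+00  1.78394863e+00]
```

View pics/s1.png

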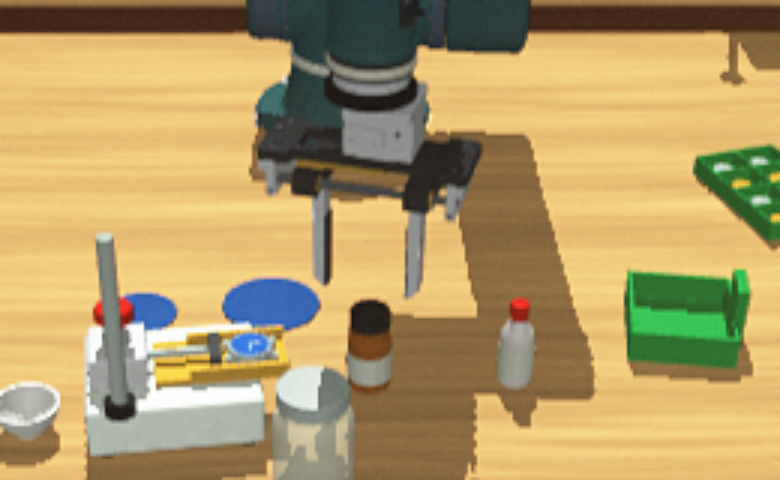

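Fingers (320–410 px) straddle the jar (370,345); all others are clear. Descend and grip.

Call:
{"method": "arm_command", "body": {
  "targets": [
    [0,0,-0.05,0],
    [0,0,-0.1,0],
    [0,0,-0.148,0],
    [0,0,-0.148,0],
    [0,0,-0.148,0]
  ]
}}

```text
time: 2.67
tool_pos: [0.5559, 0.0085, 0.028]
ee_rot: [-3.142, -0.001, -0.3]
wrist_force: [0.3, 0.0, -0.2]
width: 0.0705
finger_force: 0.0
```

Call:
{"method": "arm_command", "body": {
  "targets": [
    [0,0,0,0],
    [0,0,0,0],
    [0,0,0,0],
    [0,0,0,0],
    [0,0,0,0],
    [0,0,0,0],
    [0,0,0,0],
    [0,0,0,0]
  ],
  "claw": 1
}}

```text
time: 3.33
tool_pos: [0.5559, 0.009, 0.0276]
ee_rot: [-3.141, -0.002, -0.3]
wrist_force: [0.2, 1.4, 5.0]
width: 0.0393
finger_force: 30.0
```

Call:
{"method": "arm_command", "body": {
  "targets": [
    [0,0,0.05,0],
    [0,0,0.12,0],
    [0,0,0.2,0],
    [-0.06,-0.04,0.2,0],
    [-0.13,-0.09,0.2,0],
    [-0.2,-0.14,0.2,0],
    [-0.259,-0.183,0.2,0],
    [-0.259,-0.183,0.2,0]
  ]
}}

```text
time: 4.0
tool_pos: [0.42, -0.0854, 0.1249]
ee_rot: [3.138, 0.005, -0.305]
wrist_force: [0.3, 0.7, -1.5]
width: 0.0392
finger_force: 30.0
```

Call:
{"method": "arm_command", "body": {
  "targets": [
    [0,0,0,0],
    [0,0,-0.06,0],
    [0,0,-0.12,0],
    [0,0,-0.17,0],
    [0,0,-0.18,0],
    [0,0,-0.185,0],
    [0,0,-0.19,0],
    [0,0,-0.19,0]
  ]
}}

```text
time: 4.67
tool_pos: [0.427, -0.0828, 0.0326]
ee_rot: [3.142, -0.002, -0.299]
wrist_force: [-0.0, 0.6, 0.6]
width: 0.039
finger_force: 30.0
```

Call:
{"method": "arm_command", "body": {
  "targets": [
    [0,0,-0.002,0],
    [0,0,-0.004,0],
    [0,0,-0.004,0],
    [0,0,-0.004,0]
  ]
}}

```text
time: 5.0
tool_pos: [0.4266, -0.083, 0.0306]
ee_rot: [-3.142, -0.003, -0.3]
wrist_force: [0.2, -0.0, 1.9]
width: 0.0391
finger_force: 30.0
```

Call:
{"method": "arm_command", "body": {
  "targets": [
    [0,0,0,0],
    [0,0,0,0],
    [0,0,0,0],
    [0,0,0,0],
    [0,0,0,0],
    [0,0,0,0]
  ],
  "claw": 0.25
}}

```text
time: 5.5
tool_pos: [0.4256, -0.0828, 0.0294]
ee_rot: [3.141, 0.0, -0.3]
wrist_force: [-0.5, -0.5, 0.2]
width: 0.0704
finger_force: 0.0
```

Call:
{"method": "arm_command", "body": {
  "targets": [
    [0,0,0.05,0],
    [0,0,0.12,0],
    [0,0,0.2,0],
    [0,0,0.28,0],
    [0,0,0.36,0],
    [0,0,0.4,0],
    [0,0,0.4,0]
  ]
}}

```text
time: 6.08
tool_pos: [0.4283, -0.0837, 0.236]
ee_rot: [3.141, -0.012, -0.3]
wrist_force: [0.9, -0.2, -0.6]
width: 0.0705
finger_force: 0.0
```

Call:
{"method": "arm_command", "body": {
  "targets": [
    [0.06,0.444,0,0.071],
    [0.06,0.444,0,0.071],
    [0.06,0.444,0,0.071],
    [0.06,0.444,0,0.071],
    [0.06,0.444,0,0.071],
    [0.06,0.444,0,0.071]
  ]
}}

```text
time: 6.58
tool_pos: [0.4547, 0.1436, 0.2274]
ee_rot: [-3.14, 0.003, -0.146]
wrist_force: [-0.5, -0.3, 0.6]
width: 0.0703
finger_force: 0.0
```

Call:
{"method": "arm_command", "body": {
  "targets": [
    [0.061,0.444,0,0],
    [0.061,0.444,0,0],
    [0.061,0.444,0,0],
    [0.061,0.444,0,0],
    [0.061,0.444,0,0],
    [0.061,0.444,0,0],
    [0.061,0.444,-0.1,0],
    [0.061,0.444,-0.15,0]
  ]
}}

```text
time: 7.25
tool_pos: [0.4862, 0.3631, 0.1528]
ee_rot: [-3.141, -0.001, -0.148]
wrist_force: [0.7, 0.1, -1.3]
width: 0.0704
finger_force: 0.0
```

Call:
{"method": "arm_command", "body": {
  "targets": [
    [0,0,0,0],
    [0,0,-0.05,0],
    [0,0,-0.1,0],
    [0,0,-0.12,0],
    [0,0,-0.12,0]
  ]
}}

```text
time: 7.67
tool_pos: [0.4845, 0.3599, 0.0915]
ee_rot: [3.137, 0.005, -0.152]
wrist_force: [-0.3, -0.4, -0.5]
width: 0.07
finger_force: 0.0
```

```bash
python3 - <<'E'
from h import *
o=robot.get_obs();print(o['tool_pos'],o['ee_rot'],o['joint_positions'])
im=robot.snapshot("scene");t=robot.snapshot("top")
a=cv2.resize(im[90:250,200:450],None,fx=3,fy=3);b=t[180:330,120:400]
b=cv2.resize(b,None,fx=2,fy=2)
a=cv2.resize(a,(500,320));c=np.zeros((600,560,3),'uint8');c[:300]=b;c[300:600,:500]=a[:300]
cv2.imwrite("pics/s2.png",c[...,::-1])
E
```

```text
[0.48449834 0.35987845 0.09154965] [ 3.13728135  0.00502568 -0.15160501] [ 5.44996768e-01  2.57393081e-01  1.40221228e+00 -8.26474952e-05
  1.48860831e+00  2.26739433e+00]
```

View pics/s2.png

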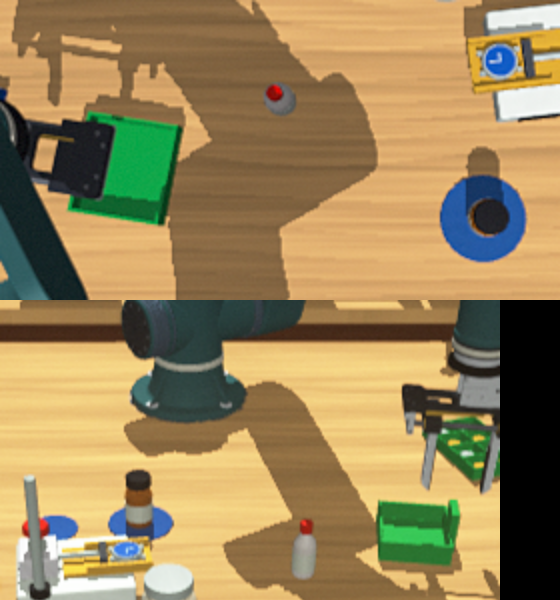

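The jar stands upright on the large mat (490,215 in the upper view), and the open fingers are above the tray's tab. Descend and grip it.

Call:
{"method": "arm_command", "body": {
  "targets": [
    [0,0,-0.04,0],
    [0,0,-0.08,0],
    [0,0,-0.116,0],
    [0,0,-0.116,0],
    [0,0,-0.116,0]
  ]
}}

```text
time: 8.18
tool_pos: [0.4866, 0.3614, 0.0377]
ee_rot: [-3.141, -0.001, -0.151]
wrist_force: [0.1, -0.1, 0.1]
width: 0.0707
finger_force: 0.0
```

Call:
{"method": "arm_command", "body": {
  "targets": [
    [0,0,0,0],
    [0,0,0,0],
    [0,0,0,0],
    [0,0,0,0],
    [0,0,0,0],
    [0,0,0,0],
    [0,0,0,0],
    [0,0,0,0]
  ],
  "claw": 1
}}

```text
time: 8.85
tool_pos: [0.4861, 0.3612, 0.0365]
ee_rot: [3.141, 0.0, -0.151]
wrist_force: [0.2, 0.1, -0.0]
width: 0.0209
finger_force: 0.0
```

Call:
{"method": "arm_command", "body": {
  "targets": [
    [0,0,0,0],
    [0,0,0,0],
    [0,0,0,0],
    [0,0,0,0]
  ]
}}

```text
time: 9.18
tool_pos: [0.4861, 0.3615, 0.0365]
ee_rot: [-3.141, 0.0, -0.151]
wrist_force: [0.4, 1.0, -0.6]
width: 0.0116
finger_force: 30.0
```

Call:
{"method": "arm_command", "body": {
  "targets": [
    [0,0,0.03,0],
    [0,0,0.08,0],
    [0,0,0.14,0],
    [0,0,0.2,0],
    [0,0,0.26,0],
    [0,0,0.28,0],
    [0,0,0.28,0]
  ]
}}

```text
time: 9.77
tool_pos: [0.4877, 0.362, 0.18]
ee_rot: [-3.138, -0.005, -0.151]
wrist_force: [-0.2, 0.4, -1.9]
width: 0.0119
finger_force: 30.0
```

Call:
{"method": "arm_command", "body": {
  "targets": [
    [0.01,-0.03,0,0.01],
    [0.02,-0.08,0,0.02],
    [0.04,-0.14,0,0.035],
    [0.06,-0.2,0,0.05],
    [0.08,-0.26,0,0.065],
    [0.1,-0.32,0,0.08],
    [0.11,-0.38,0,0.09],
    [0.13,-0.44,0,0.1]
  ]
}}

```text
time: 10.43
tool_pos: [0.5492, 0.1395, 0.1727]
ee_rot: [3.141, 0.007, 0.06]
wrist_force: [0.9, 0.3, -2.8]
width: 0.0119
finger_force: 30.0
```

Call:
{"method": "arm_command", "body": {
  "targets": [
    [0.02,-0.06,0,0.01],
    [0.035,-0.11,0,0.02],
    [0.044,-0.14,0,0.023],
    [0.044,-0.154,0,0.023],
    [0.044,-0.154,0,0.023],
    [0.044,-0.154,0,0.023]
  ]
}}

```text
time: 10.93
tool_pos: [0.572, 0.0647, 0.1746]
ee_rot: [-3.14, 0.004, 0.106]
wrist_force: [-0.2, 0.2, -2.3]
width: 0.0117
finger_force: 30.0
```

Call:
{"method": "arm_command", "body": {
  "targets": [
    [0,0,-0.05,0],
    [0,0,-0.11,0],
    [0,0,-0.17,0],
    [0,0,-0.22,0],
    [0,0,-0.25,0],
    [0,0,-0.27,0],
    [0,0,-0.27,0],
    [0,0,-0.27,0]
  ]
}}

```text
time: 11.6
tool_pos: [0.573, 0.0652, 0.0416]
ee_rot: [-3.141, 0.0, 0.108]
wrist_force: [-0.2, 0.5, -1.4]
width: 0.0119
finger_force: 30.0
```

```bash
python3 - <<'E'
from h import *
o=robot.get_obs();print(o['tool_pos'],o['ee_rot'])
im=robot.snapshot("scene");t=robot.snapshot("top")
c=np.zeros((600,700,3),'uint8');c[:280,:]=cv2.resize(t[150:250,230:480],(700,280));c[280:600,:600]=cv2.resize(im[160:280,200:425],(600,320))
cv2.imwrite("pics/s3.png",c[...,::-1])
E
```

```text
[0.57296133 0.06521047 0.04155777] [-3.14139592e+00  3.30144128e-04  1.07750340e-01]
```

View pics/s3.png

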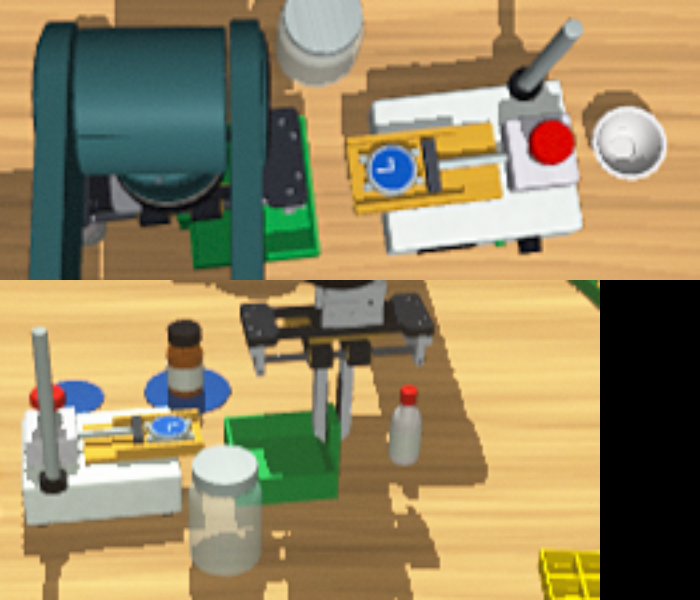

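Tray is low, parallel to the lip (lip edge 347–360,135–212; tray edge 297–320,110–250), and lined up with the deck axis. Slide in, set down, release.

Call:
{"method": "arm_command", "body": {
  "targets": [
    [0.002,-0.015,0,0],
    [0.004,-0.035,0,0],
    [0.006,-0.055,0,0],
    [0.009,-0.075,0,0],
    [0.01,-0.081,0,0],
    [0.01,-0.081,-0.004,0],
    [0.01,-0.081,-0.009,0],
    [0.01,-0.081,-0.009,0]
  ]
}}

```text
time: 12.37
tool_pos: [0.578, 0.0238, 0.0366]
ee_rot: [-3.141, 0.0, 0.106]
wrist_force: [-0.6, 0.1, -2.9]
width: 0.0118
finger_force: 30.0
```

Call:
{"method": "arm_command", "body": {
  "targets": [
    [0,0,0,0],
    [0,0,0,0],
    [0,0,0,0],
    [0,0,0,0],
    [0,0,0,0]
  ],
  "claw": 0.5
}}

```text
time: 12.78
tool_pos: [0.5783, 0.024, 0.0373]
ee_rot: [3.141, -0.001, 0.107]
wrist_force: [-0.4, -0.8, -0.4]
width: 0.0419
finger_force: 0.0
```

Call:
{"method": "arm_command", "body": {
  "targets": [
    [0,0,0.05,0],
    [0,0,0.12,0],
    [0,0,0.2,0],
    [0,0,0.28,0],
    [0,0,0.36,0],
    [0,0,0.44,0],
    [0,0,0.48,0],
    [0,0,0.48,0]
  ]
}}

```text
time: 13.45
tool_pos: [0.5804, 0.0237, 0.2849]
ee_rot: [3.139, -0.013, 0.107]
wrist_force: [-0.9, -0.2, 0.4]
width: 0.0471
finger_force: 0.0
```

Call:
{"method": "arm_command", "body": {
  "targets": [
    [0.044,-0.464,0,0],
    [0.044,-0.464,0,0],
    [0.044,-0.464,0,0],
    [0.044,-0.464,0,0],
    [0.044,-0.464,0,0],
    [0.044,-0.464,0,0],
    [0.044,-0.464,0,0],
    [0.044,-0.464,0,0]
  ],
  "claw": 1
}}

```text
time: 14.12
tool_pos: [0.5996, -0.2095, 0.2748]
ee_rot: [-3.14, 0.003, 0.104]
wrist_force: [0.6, -0.1, -1.2]
width: 0.0005
finger_force: 0.0
```

Call:
{"method": "arm_command", "body": {
  "targets": [
    [0,0,0,0],
    [0,0,-0.05,0],
    [0,0,-0.1,0],
    [0,0,-0.15,0],
    [0,0,-0.2,0],
    [0,0,-0.25,0],
    [0,0,-0.26,0],
    [0,0,-0.26,0]
  ]
}}

```text
time: 14.78
tool_pos: [0.5989, -0.2059, 0.1445]
ee_rot: [-3.139, 0.005, 0.109]
wrist_force: [0.4, 0.3, -0.3]
width: 0.0004
finger_force: 0.0
```

```bash
python3 - <<'E'
from h import *
o=robot.get_obs();print(o['tool_pos'],o['ee_rot'],o['width'])
im=robot.snapshot("scene");t=robot.snapshot("top")
c=np.zeros((600,700,3),'uint8');c[:280,:]=cv2.resize(t[150:250,230:480],(700,280));c[280:600,:600]=cv2.resize(im[130:250,180:405],(600,320))
cv2.imwrite("pics/s4.png",c[...,::-1])
E
```

```text
[ 0.59886605 -0.20591037  0.14449608] [-3.13872794  0.00455988  0.10878259] 0.00035311555178963057
```

View pics/s4.png

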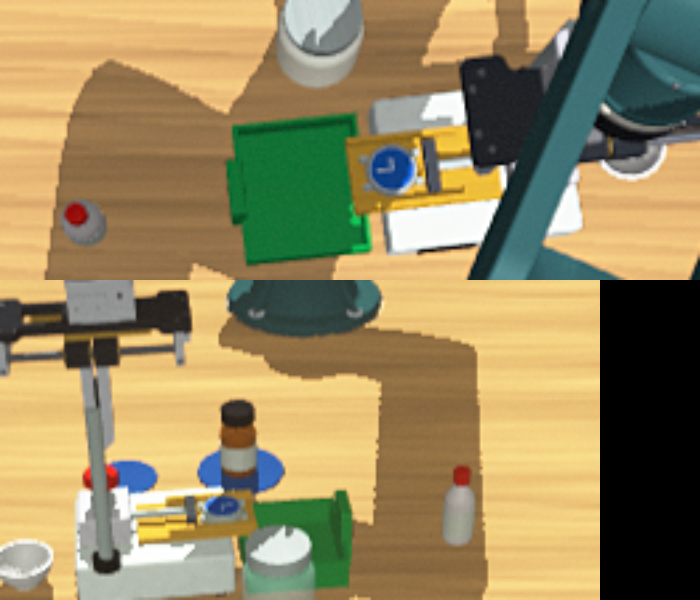

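Tray sits squarely under the lip (upper view, 235–370,115–260), nothing else has moved, fingers are over the red head. Press gently.

Call:
{"method": "arm_command", "body": {
  "targets": [
    [0,0,-0.02,0],
    [0,0,-0.04,0],
    [0,0,-0.05,0],
    [0,0,-0.058,0],
    [0,0,-0.064,0],
    [0,0,-0.07,0],
    [0,0,-0.07,0],
    [0,0,-0.07,0]
  ]
}}

```text
time: 15.55
tool_pos: [0.5998, -0.2081, 0.1124]
ee_rot: [-3.141, 0.001, 0.106]
wrist_force: [-3.4, 1.8, 3.8]
width: 0.0003
finger_force: 1.8
```

Call:
{"method": "arm_command", "body": {
  "targets": [
    [0,0,-0.004,0],
    [0,0,-0.008,0],
    [0,0,-0.012,0],
    [0,0,-0.016,0],
    [0,0,-0.02,0],
    [0,0,-0.024,0],
    [0,0,-0.026,0],
    [0,0,-0.026,0]
  ]
}}

```text
time: 16.22
tool_pos: [0.6001, -0.2083, 0.1004]
ee_rot: [3.141, -0.001, 0.106]
wrist_force: [-4.7, 1.3, 8.5]
width: 0.0001
finger_force: 3.6
```

Call:
{"method": "arm_command", "body": {
  "targets": [
    [0,0,-0.002,0],
    [0,0,-0.004,0],
    [0,0,-0.006,0],
    [0,0,-0.008,0],
    [0,0,-0.008,0],
    [0,0,-0.008,0]
  ]
}}

```text
time: 16.72
tool_pos: [0.6002, -0.2083, 0.0982]
ee_rot: [3.141, -0.001, 0.107]
wrist_force: [-5.9, 3.1, 12.1]
width: 0.0006
finger_force: 6.2
```

Past 8.5 N, so the stop is reached; push 1 mm more to confirm, and hold.

Call:
{"method": "arm_command", "body": {
  "targets": [
    [0,0,-0.002,0],
    [0,0,-0.003,0],
    [0,0,-0.003,0],
    [0,0,-0.003,0],
    [0,0,-0.003,0],
    [0,0,-0.003,0],
    [0,0,-0.003,0],
    [0,0,-0.003,0]
  ]
}}

```text
time: 17.38
tool_pos: [0.6002, -0.2083, 0.0981]
ee_rot: [3.14, -0.002, 0.107]
wrist_force: [-7.8, 2.9, 16.6]
width: 0.0006
finger_force: 8.3
```

```bash
python3 - <<'E'
from h import *
o=robot.get_obs();print(o['tool_pos'],o['wrist_force'])
im=robot.snapshot("scene");t=robot.snapshot("top")
c=np.zeros((600,700,3),'uint8');c[:280,:]=cv2.resize(t[150:250,230:480],(700,280));c[280:600,:600]=cv2.resize(im[130:250,180:405],(600,320))
cv2.imwrite("pics/s5.png",c[...,::-1])
E
```

```text
[ 0.60023012 -0.20832067  0.09813064] [-7.80871273  2.89808358 16.58871221]
```

View pics/s5.png

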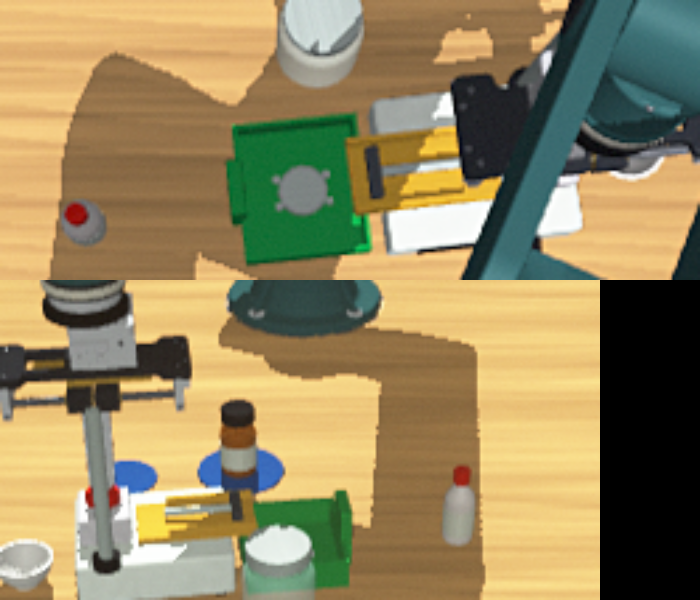

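The plunger is at its stop (z 0.098, force rising without travel) and the case lies face down in the tray at (302,190). Release straight up.

Call:
{"method": "arm_command", "body": {
  "targets": [
    [0,0,0.01,0],
    [0,0,0.03,0],
    [0,0,0.06,0],
    [0,0,0.12,0],
    [0,0,0.2,0],
    [0,0,0.28,0],
    [0,0,0.34,0],
    [0,0,0.34,0]
  ]
}}

```text
time: 18.15
tool_pos: [0.6032, -0.2097, 0.2727]
ee_rot: [3.133, -0.014, 0.106]
wrist_force: [-0.3, -0.2, 1.1]
width: 0.0
finger_force: 0.0
```

Call:
{"method": "arm_command", "body": {
  "targets": [
    [-0.1,0,0,0],
    [-0.2,0,0,0],
    [-0.3,0,0,0],
    [-0.3,0,0,0],
    [-0.3,0,0,0],
    [-0.3,0,0,0],
    [-0.3,0,0,0],
    [-0.3,0,0,0]
  ]
}}

```text
time: 18.82
tool_pos: [0.4512, -0.2084, 0.2628]
ee_rot: [-3.141, 0.0, 0.107]
wrist_force: [0.5, 0.3, 0.1]
width: 0.0005
finger_force: 0.0
```

```bash
python3 - <<'E'
from h import *
im,H=hsv("top");h,s,v=H[...,0],H[...,1],H[...,2]
o=robot.get_obs();print(o['time'],o['tool_pos'],o['wrist_force'])
red=((h<6)|(h>174))&(s>150)&(v>90)
for n,m,p,r,z in[("plunger",red,(427,201),15,.118),("oilcap",red,(256,226),10,.085),("jarlid",v<45,(361,283),14,.083)]:
    try: c,st,_=blob(m,p,r);print(n,c,st[4],on("top",c,z))
    except Exception as e: print(n,"hidden")
E
```

```text
18.8667 [ 0.45124151 -0.20835132  0.26283503] [ 0.41539839  0.60976074 -0.09551771]
plunger [426.58163265 200.30612245] 196 [ 0.60344434 -0.20905327  0.118     ]
oilcap [256.62 225.82] 50 [0.55445515 0.14148808 0.085     ]
jarlid [364.90776699 287.63592233] 206 [ 0.42706511 -0.08371684  0.083     ]
```

The plunger is back up, the oil bottle is where it started, and the jar is on the mat centre.

```bash
python3 -c "
from bench import robot
print(robot.close_job())"
```

```text
the job is handed in; nothing more can be done
None
```

The job is done and handed in at about 19 s: the amber jar stands upright on the large blue mat, the tray sits under the lip with the case in it (face down), and the plunger was pressed to its stop, held, and sprang back up.

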